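# Set the stop and load the wing panel in the sloping jig

### The arm

A 6-joint arm with a two-finger parallel gripper is mounted at the origin on the work surface. World frame = base frame: x ahead of the robot, y to its left, z up, the work surface at z = 0. Lengths are in m, angles in rad, forces in N, time in s.
With the tool pointing down it reaches from about 0.325 to 0.775 m from the base axis. Payload 5.5 kg.
Tool frame: the origin (TCP) lies between the finger pads; the fingertips stand 25 mm ahead of it and the grasp point (between the pads) lies 6 mm ahead of it; z points along the fingers, y is the direction in which the jaws open and shut (so a half turn about z gives the same grasp; the last joint's range is limited). The gripper opens to 88 mm and grips with 3 to 60 N. Pads are 20 mm wide; open, the fingers measure 115 mm over their backs; the gripper's body (75 mm by 178 mm) begins 61 mm behind the grasp point.
Start: joints at [1.07, 0.091, 1.231, -0, 1.82, -0.057], TCP at [0.258, 0.542, 0.248] pointing down, gripper open.
Joint ranges: [-2.87, 2.87], [-0.86, 2.18], [0.17, 2.46], [-1.51, 4.65], [0.06, 2.69], [-2.65, 2.65]. Speed limits (rad/s): [2.57, 2.57, 3.01, 3.14, 3.14, 3.14].

### API

Orientations are given as a unit quaternion [w, x, y, z].
In Python, from bench import ctrl gives the robot as it stands.
- The arm moves only by the shell command python3 -m jog 'ROWS' [OPENING] [FORCE]. ROWS is a JSON object of lists of equal length, an entry for each row: "travel": the shift along the tool's x, y, z in mm, a list of three; "spin": the turn about the tool's z in degrees. In form: {"travel": [[tx, ty, tz], ...], "spin": [spin, ...]}. A call has 1 to 20 rows; each row is the pose to reach, as a shift and turn from the pose commanded when the call began, along the tool's axes at that moment; what a row does not reach only later rows make up. A row lasts 1/10 s, in which the tool goes at most 50 mm and 8.59 degrees, less where a joint would pass 70% of its speed; a pose out of reach is approached as far as the arm can. A call with a gripper value outside its range is refused whole. OPENING is the opening, from 0 (shut) to 1 (fully open), set as the call begins (- or left out, the last holds). The fingers move at their own pace and stop on an object; FORCE is the grip in N (left out, the last holds). Time passes only in rows, so rows that repeat a pose let the fingers close. It gives the time, the measured TCP pose, the force and the opening at its end, in the units of the state.
- ctrl.read_state(): the state, without advancing time (a new reading comes with each control period).
- ctrl.grab_frame(name): name is "scene" or "top" or "wrist"; returns a dict with "image" (420x560x3 uint8, blue, green, red), "intrinsics" (3x3 intrinsics, pixels), "R" (3x3) and "t" (3): a world point X has camera coordinates R X + t. Camera axes: x right, y down, z forward; pixel columns grow to the right and rows downward; lengths in m; the calibration is good to about 2 mm. A picture is of the moment at which its call begins. There is no depth.
- ctrl.sign_off(): hands the job in, once; it reports no verdict.
The state is a dict: "clock": time; "joint_positions": joint angles; "qvel": joint speeds; "effort": joint torques, N m; "tcp_pos": TCP position; "eef_rot": TCP orientation; "wrist_force": force on the tool from outside, world axes, zero at the start; "torque": the same for the moment, N m; "grip_width": finger opening in m.
Only numpy, scipy, OpenCV 4.12 (cv2) and the standard library are available. Lean on these libraries where they do the work, as an engineer would, in place of code of your own. Each camera call takes 0.05 s, during which the arm holds its last target.

### The job

First slide the steel stop of the sloping jig down its track by its wooden grip until its pointer is level with the brass marker, and let go of it. Then take the balsa wing panel by its upright spar and lay it on the slippery tilted plate, spar uppermost and parallel to the track, so that it slides down into the corner and rests flat with one long edge against the track's side and one end against the stop. Do not drop the panel from a height, and leave the marker and everything else on the bench where they are.

Things in the scene. Friction and masses are not known exactly. Their poses are not given: they have to be found in the camera images.
- plate_mid (a point): Centre of the upper surface of the jig's fixed aluminium plate, 290 mm along x, 215 mm along y. Its z is the plate's outward normal, 30 degrees from vertical, leaning towards the robot and its right; x runs along the track, y towards it. -x and +y both run downhill, equally steeply. Plate, fence and stop are waxed (friction about 0.12): parts let go on the plate slide down at once.
- stop_grip (a point): Centre of the wooden grip on the stop, a block 28 mm along x, 44 mm along y, 42 mm high: its top is 74 mm above the plate, its foot 32 mm, on a steel carriage 60 x 36 x 14 mm that rides on the track. The point is at y = +95 mm, 53 mm above the plate. Axes as plate_mid.
- stop_pointer (a point): Tip of the 6 mm wide steel pointer on the outer (+y) side of the carriage, at the same x as the grip's centre, 126 mm from the plate's middle in y and 22 mm above the plate's surface. Axes as plate_mid.
- stop (a joint): Position of the stop along the track in m: the x of its centre from the plate's middle, limits -0.115 to +0.100, growing uphill. It stays where it is left; about 4 N moves it.
- mark_tip (a point): Tip of the brass marker, a 6 mm wide finger on a 24 x 16 x 30 mm brass block at the track's outer (+y) side. Axes as plate_mid. The stop is set when pointer and marker tip have the same x in these axes. The marker is stiff, not to be moved, and always downhill (-x) of the stop at the start.
- panel_mid (a point): Centre of the loose balsa wing panel, 25 mm above its underside (half-way up): a flat skin 150 (x) by 90 (y) by 8 mm with one upright spar along its middle, 130 mm long (x), 16 mm thick (y), reaching 50 mm above the underside, and low ribs up to 20 mm. z up; the same either way round. 55 to 100 g; starts lying on the bench.
- fence_mid (a point): Middle of the fence: the plate-side face of the track, a dark steel bar along the plate's whole length from y = +80 mm (this point, 9 mm above the plate's surface, at x = 0) to y = +110 mm, 18 mm high. Axes as plate_mid.
- stop_face (a point): Middle of the +x face of the steel stop bar, against which parts rest; 10 mm uphill (+x) of the grip's centre, 24 mm from the plate's middle in y. The bar is 20 mm thick in x, lies across the plate from the fence to y = -31 mm, from 1.5 to 17.5 mm above the plate. Axes as plate_mid.
- tumbler: Bystander, leave alone: empty clear glass tumbler, 76 mm across the rim, 110 mm tall; origin at the middle of its underside.
- sanding_block: Bystander, leave alone: yellow plastic sanding block, 120 x 65 x 35 mm; origin at the middle of its underside.
- square: Bystander, leave alone: steel try square lying flat, blade 160 mm, stock 110 mm, 15 mm thick; origin at the middle of its underside.
- clipped: Bystander, leave alone: flat balsa strip 170 x 45 mm held in a black spring clip, lying flat, about 40 mm tall; origin at the middle of its underside.
- glue: Bystander, leave alone: white glue bottle, 56 mm across, 150 mm tall; origin at the middle of its underside.
- pin_jar: Bystander, leave alone: low clear jar of 64 mm diameter with a steel cap, 70 mm tall; origin at the middle of its underside.
Things that resemble listed ones, but are neither listed nor needed, are in the scene too. What is shaped like the part that bears panel_mid but red is not meant.

How it is judged:
On the way, in this order (a step that is already met when the one before it is completed fails the run):
1. the stop is at the marker and let go, the panel still lying on the bench (x of stop_pointer in the frame of mark_tip between -0.004 and 0.004 m and contact force between the fingers and stop below 0.1 N and height (world z) of panel_mid below 0.045 m), for 0.2 s.
2. the panel lies in the corner of the plate, let go (x of panel_mid in the frame of stop_grip between 0.081 and 0.088 m and y of panel_mid in the frame of plate_mid between 0.0315 and 0.038 m and z of panel_mid in the frame of plate_mid between 0.022 and 0.028 m and angle between the x axis of panel_mid and the x axis of plate_mid, either way round below 0.06 rad and angle between the z axis of panel_mid and the z axis of plate_mid, either way round below 0.06 rad and contact force between the fingers and panel below 0.1 N), for 0.2 s.
At the end, for the whole second after the job is handed in: The stop's pointer is within 4 mm of the marker along the track; the panel lies flat on the plate (within 3 mm and 3.4 degrees), parallel to the track within 3.4 degrees, its long edge within 3.5 mm of the fence and its end within 3 mm of the stop bar, let go and at rest (x of stop_pointer in the frame of mark_tip between -0.004 and 0.004 m and x of panel_mid in the frame of stop_grip between 0.081 and 0.088 m and y of panel_mid in the frame of plate_mid between 0.0315 and 0.038 m and z of panel_mid in the frame of plate_mid between 0.022 and 0.028 m and angle between the x axis of panel_mid and the x axis of plate_mid, either way round below 0.06 rad and angle between the z axis of panel_mid and the z axis of plate_mid, either way round below 0.06 rad and linear speed of panel below 0.02 m/s); the robot touches nothing.
It fails at once if the brass marker is moved along the track (distance of mark_tip from where it was at the start of the episode above 0.004 m).
It fails at once if the panel is dropped from a height (moves faster than 1.1 m/s when not held) (linear speed of panel above 1.1 m/s and contact force between the fingers and panel below 0.1 N).
It fails at once if a bystander is shifted by more than 20 mm (distance of any of tumbler, sanding_block, square, clipped, glue, pin_jar from where it was at the start of the episode above 0.02 m).
It fails at once if the tumbler, glue bottle or jar is tipped (angle between any of tumbler, glue, pin_jar's own z axis and vertical above 0.3 rad).
It also fails if it takes over 58 s, if anything falls off the work surface, if the arm or the gripper's body presses on something with over 40 N, if the wrist force passes 120 N, or if a joint passes its speed limit or range.

## Working session

There is one attempt and no reset: what is moved stays moved. The work goes in short steps, Python scripts to look and compute and a shell command to move; the robot and the scene stay as the last step left them, time stands still between calls to the robot, and variables do not carry over. Pictures are saved under pics/ and viewed, and the job is handed in when it is done.

```bash
mkdir -p pics; ls
python3 - <<'E'
from bench import ctrl
import cv2
s=ctrl.read_state(); print(s['clock'],s['tcp_pos'],s['eef_rot'],s['grip_width'])
for n in ['scene','top','wrist']:
    f=ctrl.grab_frame(n); cv2.imwrite(f'pics/{n}0.png',f['image']); print(n,f['intrinsics'].tolist() if hasattr(f['intrinsics'],'tolist') else f['intrinsics'],f['R'],f['t'])
E
```

```text
pics
0.0 [0.25749579 0.54166044 0.24651888] [-2.72431327e-04  2.20094807e-01  9.75478002e-01 -9.32352626e-04] 0.08818643278350334
scene [[420.5910888323663, 0.0, 279.74936615335594], [0.0, 420.5910888323663, 203.83086959261772], [0.0, 0.0, 1.0]] [[-0.49947597  0.86619018 -0.01543786]
 [ 0.6959653   0.39057899 -0.6025615 ]
 [-0.51590315 -0.3117092  -0.79792312]] [ 0.39465518 -0.25890446  1.62723525]
top [[526.2078218706592, 0.0, 277.9479851143862], [0.0, 526.2078218706592, 211.4261709611255], [0.0, 0.0, 1.0]] [[-0.01003706 -0.99993067 -0.00615785]
 [-0.99779705  0.01041912 -0.06551709]
 [ 0.0655767   0.00548669 -0.99783245]] [-0.10114392  0.51398383  1.67415823]
wrist [[353.0245712797692, 0.0, 284.216074747712], [0.0, 353.0245712797692, 212.0776977887367], [0.0, 0.0, 1.0]] [[ 4.29370656e-01  9.03128040e-01 -7.63588910e-04]
 [ 8.74475650e-01 -4.15536983e-01  2.50242591e-01]
 [ 2.25683801e-01 -1.08114565e-01 -9.68182866e-01]] [-0.59927486 -0.03125358  0.38929461]
```

View pics/scene0.png

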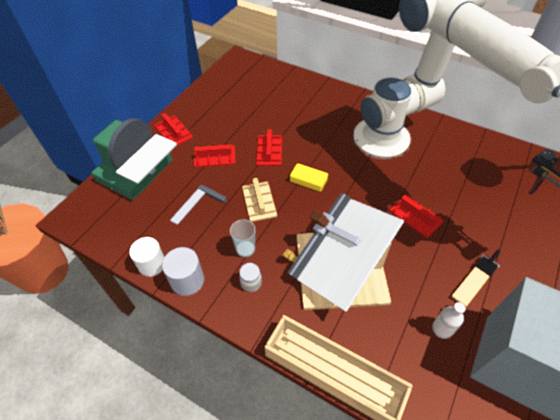

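View pics/top0.png

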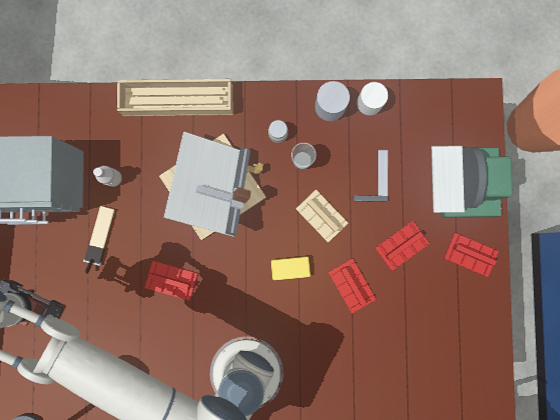

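View pics/wrist0.png

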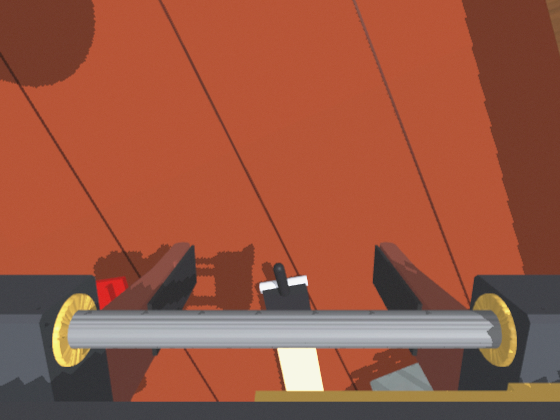

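Run:
```python
import cv2
a=cv2.imread('pics/top0.png'); b=cv2.imread('pics/scene0.png')
cv2.imwrite('pics/top_c.png',cv2.resize(a[110:260,140:360],None,fx=3.6,fy=3.6,interpolation=cv2.INTER_CUBIC))
cv2.imwrite('pics/scene_c.png',cv2.resize(b[165:315,230:430],None,fx=4,fy=4,interpolation=cv2.INTER_CUBIC))
```

```text
(no output)
```

View pics/top_c.png

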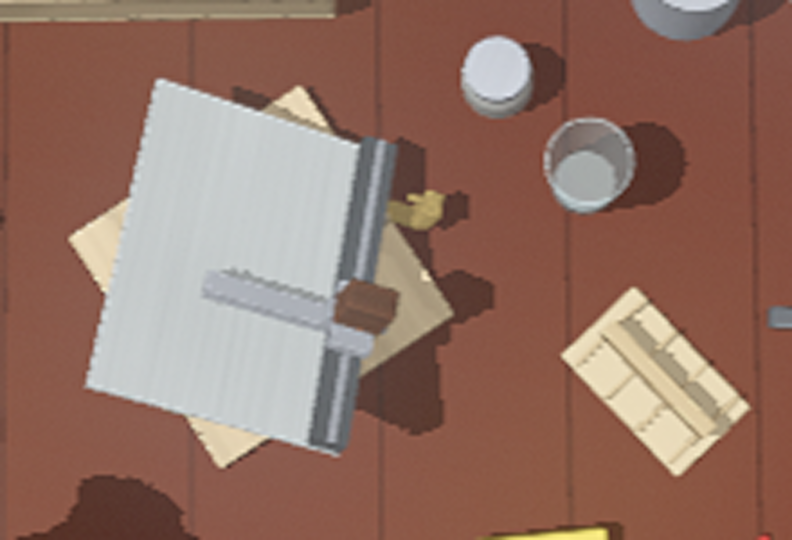

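View pics/scene_c.png

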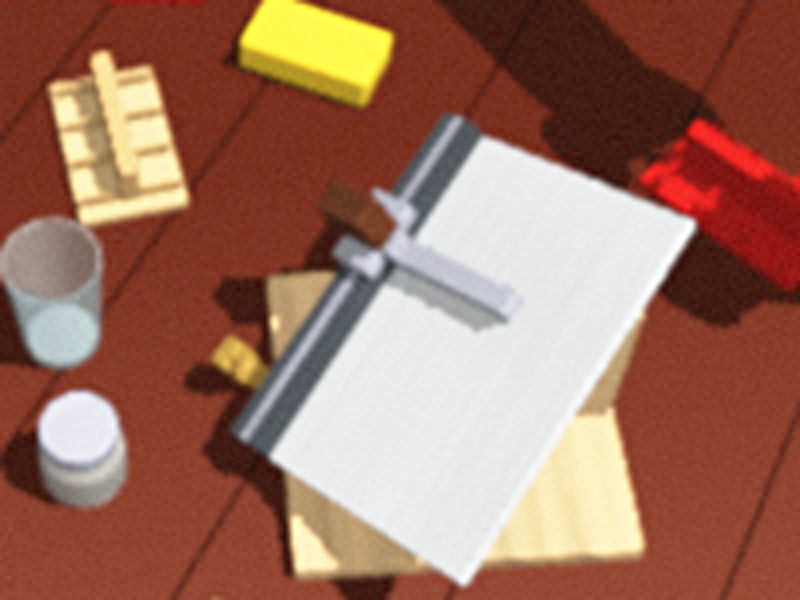

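```bash
cat > h.py <<'E'
import numpy as np, cv2
from scipy.spatial.transform import Rotation as Rn
from scipy.optimize import least_squares
from bench import ctrl
def cams():
    return {n:{k:np.array(v) for k,v in ctrl.grab_frame(n).items()} for n in ['scene','top','wrist']}
def proj(f,X):
    c=np.asarray(X)@f['R'].T+f['t']; p=c@f['intrinsics'].T; return p[:,:2]/p[:,2:]
E
cat > fit.py <<'E'
from h import *
import pickle
F={n:{k:np.array(v) for k,v in ctrl.grab_frame(n).items()} for n in ['scene','top']}
pickle.dump(F,open('cam.pkl','wb'))
T=lambda u,v:(u/3.6+140-.36,v/3.6+110-.36)
S=lambda u,v:(u/4+230-.37,v/4+165-.37)
# plate points (mm): corners; x uphill = towards robot (image down in top)
A=[[-145,-107.5,0],[145,-107.5,0],[-145,80,0],[145,80,0]]
top=[T(158,80),T(88,387),T(362,143),T(309,446)]
sc=[S(466,585),S(697,223),S(272,457),S(483,135)]
A=np.array(A)/1000
def pose(p): return p[:3],Rn.from_rotvec(p[3:]).as_matrix()
def res(p,full=False):
    t,R=pose(p); X=A@R.T+t
    return np.concatenate([(proj(F['top'],X)-top).ravel(),(proj(F['scene'],X)-sc).ravel()])
best=None
for yaw in range(0,360,30):
  r=least_squares(res,np.r_[0.55,0.1,0.12,Rn.from_euler('z',yaw,degrees=True).as_rotvec()])
  if best is None or r.cost<best.cost: best=r
t,R=pose(best.x); print(best.cost,t); print(R); print(best.fun.round(1)); print(np.degrees(np.arccos(R[2,2])))
np.savez('plate.npz',t=t,R=R)
E
python3 fit.py
```

```text
0.5051784871546777 [0.59573872 0.10370197 0.1141365 ]
[[-0.92808999 -0.24854312  0.27726394]
 [ 0.12394302 -0.90836322 -0.39939253]
 [ 0.35112263 -0.33630728  0.87384799]]
[-0.3 -0.1 -0.2 -0.  -0.2  0.5  0.2 -0.2  0.1 -0.1 -0.2 -0.  -0.6 -0.1
  0.2  0.2]
29.091072385636963
```

Run:
```python
import cv2,numpy as np
a=cv2.imread('pics/top0.png'); b=cv2.imread('pics/scene0.png')
A=cv2.resize(a[145:215,190:270],None,fx=8,fy=8,interpolation=cv2.INTER_CUBIC)
B=cv2.resize(b[205:275,275:370],None,fx=8,fy=8,interpolation=cv2.INTER_CUBIC)
cv2.imwrite('pics/top_m.png',A);cv2.imwrite('pics/scene_m.png',B)
C=np.hstack([cv2.resize(a[185:245,290:352],None,fx=6,fy=6,interpolation=cv2.INTER_CUBIC),cv2.resize(b[172:232,235:297],None,fx=6,fy=6,interpolation=cv2.INTER_CUBIC)])
cv2.imwrite('pics/panel_m.png',C)
```

```text
(no output)
```

View pics/top_m.png

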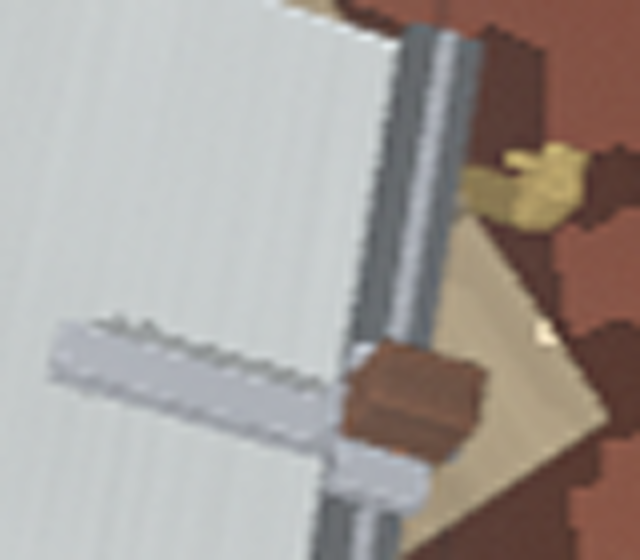

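View pics/scene_m.png

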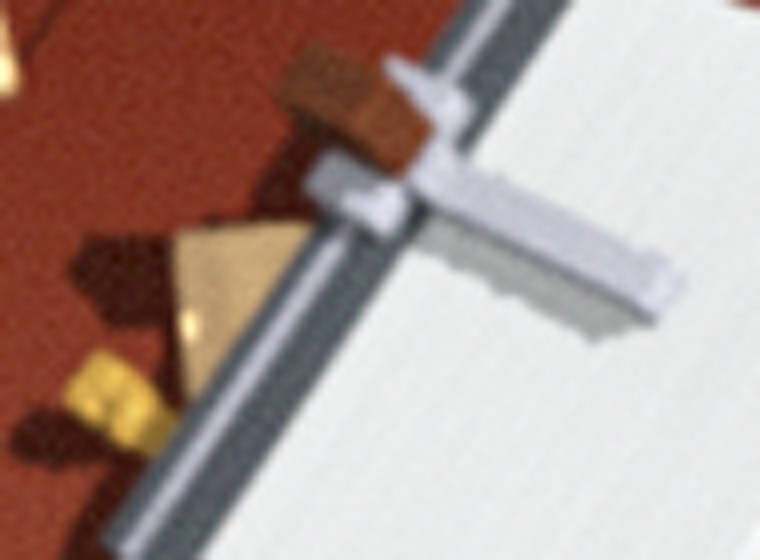

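View pics/panel_m.png

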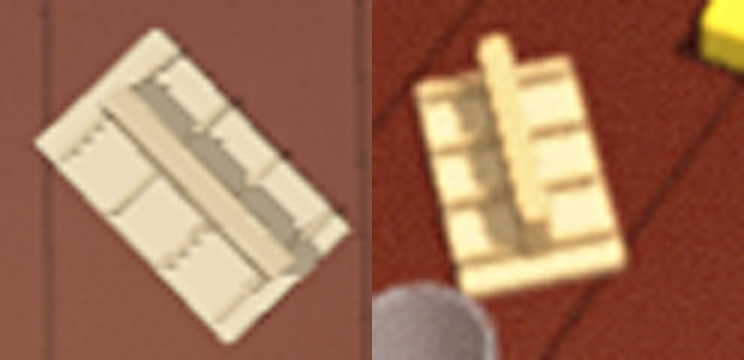

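```bash
cat > fit2.py <<'E'
from h import *
import pickle
F=pickle.load(open('cam.pkl','rb'))
T=lambda u,v:(u/3.6+140-.36,v/3.6+110-.36)
S=lambda u,v:(u/4+230-.37,v/4+165-.37)
A=np.array([[-145,-107.5,0],[145,-107.5,0],[-145,80,0],[145,80,0]])/1000
top=[T(158,80),T(88,387),T(362,143),T(309,446)]
sc=[S(466,585),S(697,223),S(272,457),S(483,135)]
z=np.array([.35355,-.35355,.86603]) # world z in plate axes
x=np.array([-1,0,0]); x=x-z*(x@z); x/=np.linalg.norm(x); y=np.cross(z,x)
R0=np.vstack([x,y,z])
def pose(p): return p[:3],Rn.from_euler('z',p[3]).as_matrix()@R0
def res(p):
    t,R=pose(p); X=A@R.T+t
    return np.concatenate([(proj(F['top'],X)-top).ravel(),(proj(F['scene'],X)-sc).ravel()])
b=least_squares(res,[.59,.1,.11,0]); t,R=pose(b.x); print(t,b.x[3],b.cost);print(R);print(b.fun.round(1))
np.savez('plate.npz',t=t,R=R)
W=lambda p:np.atleast_2d(np.array(p)/1000)@R.T+t
# stop: bar upper face end corners & edges; top crop8 (190,145); scene crop8 (275,205)
T8=lambda u,v:np.array((u/8+190-.44,v/8+145-.44)); S8=lambda u,v:np.array((u/8+275-.44,v/8+205-.44))
# bar end top corners at x=s±10,y=-31,z=17.5
def rs(s):
    s=s[0]*1000
    P=W([[s-10,-31,17.5],[s+10,-31,17.5],[s-14,73,74],[s-14,117,74],[s+14,117,74]])
    return P
obs_t=[T8(65,320),T8(50,378),T8(373,343),T8(487,373),T8(473,430)]
f=lambda s:(proj(F['top'],rs(s))-obs_t).ravel()
q=least_squares(f,[0.]); print('stop x top',q.x,f(q.x).round(1))
obs_s=[S8(655,310),S8(685,280)]
g=lambda s:(proj(F['scene'],rs(s)[:2])-obs_s).ravel()
q2=least_squares(g,[0.]); print('stop x scene',q2.x,g(q2.x).round(1))
s=(q.x[0]+q2.x[0])/2*1000
for n,P in dict(grip=[s,95,53],pointer=[s,126,22],face=[s+10,24,9.5]).items():
    w=W(P); print(n,w,'top8',(proj(F['top'],w)[0]-[189.56,144.56])*8,'sc8',(proj(F['scene'],w)[0]-[274.56,204.56])*8)
# panel
Tp=lambda u,v:np.array((u/6+290-.42,v/6+185-.42)); Sp=lambda u,v:np.array(((u-372)/6+235-.42,v/6+172-.42))
M=np.array([[-75,-45,8],[-75,45,8],[75,45,8],[75,-45,8],[-65,0,50],[65,0,50]])/1000
ot=[Tp(35,142),Tp(155,28),Tp(351,232),Tp(228,345),Tp(122,97),Tp(281,265)]
os_=[Sp(626,265),Sp(465,296),Sp(414,85),Sp(572,55),Sp(534,218),Sp(495,40)]
def pp(p):return M@Rn.from_euler('z',p[2]).as_matrix().T+[p[0],p[1],0]
for nm,h in dict(top=lambda p:(proj(F['top'],pp(p))-ot).ravel(),sc=lambda p:(proj(F['scene'],pp(p))-os_).ravel(),both=lambda p:np.r_[(proj(F['top'],pp(p))-ot).ravel(),(proj(F['scene'],pp(p))-os_).ravel()]).items():
    best=min((least_squares(h,[.5,-.1,a]) for a in (0,.8,1.6,2.4,3.2,-.8,-1.6,-2.4)),key=lambda r:r.cost)
    print('panel',nm,best.x,best.cost,best.fun.round(1))
E
python3 fit2.py
```

```text
[0.59573295 0.10379258 0.11404117] -0.13115897183315378 0.9709749448451777
[[-0.92738112 -0.25356232  0.27508264]
 [ 0.12233667 -0.90039534 -0.41752255]
 [ 0.35355    -0.35355     0.86603   ]]
[-0.2 -0.3 -0.  -0.3 -0.5  0.8  0.1 -0.1 -0.1 -0.3 -0.5 -0.4 -0.2  0.2
  0.3  0.4]
stop x top [0.03628864] [ 1.   0.9  1.7 -0.4  1.8 -0.4  1.3 -0.   1.8  1.3]
stop x scene [0.03264196] [-1.3  0.3 -1.2 -1.9]
grip [[5.54261439e-01 3.42693226e-04 1.38538716e-01]] top8 [418.19989019 406.06476164] sc8 [358.60011408 113.09616824]
pointer [[ 0.53787345 -0.01462636  0.10073174]] top8 [464.97126757 457.85317256] sc8 [336.74048592 123.65820456]
face [[0.55102446 0.08365636 0.12950396]] top8 [198.37968912 419.30253688] sc8 [568.02367663 213.84211322]
panel top [ 0.49852526 -0.247576    3.88726561] 2.346659524931487 [ 0.2  0.   0.4 -0.  -0.1 -0.3  0.1  0.  -1.3 -0.9  0.7  1.1]
panel sc [ 0.50110485 -0.24851935 -2.39968422] 1.5193225074862964 [-0.4 -0.5 -0.2 -0.6  0.8  0.4 -0.4  0.9  0.5 -0.  -0.3  0. ]
panel both [ 0.49960212 -0.24812859 -2.39803256] 4.841325449650304 [ 0.4 -0.4  0.7 -0.3  0.  -0.6  0.3 -0.3 -1.1 -1.3  0.8  0.8 -0.1 -0.8
  0.2 -0.9  1.1  0.2 -0.1  0.7  0.8 -0.3 -0.  -0.2]
```

```bash
cat >> h.py <<'E'
def tool(s=None):
    s=s or ctrl.read_state(); q=np.array(s['eef_rot']); return np.array(s['tcp_pos']),Rn.from_quat(q[[1,2,3,0]]).as_matrix()
def go(target,jaw=None):
    p,R=tool(); d=R.T@(np.array(target)-p)*1000
    cur=np.degrees(np.arctan2(R[1,1],R[0,1])); sp=0
    if jaw is not None:
        sp=-(((jaw-cur)+90)%180-90)
    print('tcp',p.round(4),'jaw',cur.round(2),'travel',d.round(1),'spin',round(sp,2),'tilt',np.round(R[2],4))
def plate():
    z=np.load('plate.npz'); return z['t'],z['R']
def W(P): t,R=plate(); return np.atleast_2d(np.array(P)/1000)@R.T+t
E
python3 - <<'E'
from h import *
import pickle
f=ctrl.grab_frame('wrist'); f={k:np.array(v) for k,v in f.items()}
p,R=tool(); C=-f['R'].T@f['t']; print('cam in tool',R.T@(C-p), 'R cam<-tool'); print(f['R']@R)
# pixel of grasp point
print(proj(f,[p+R@[0,0,.006]]))
pickle.dump((R.T@(C-p),f['R']@R,f['intrinsics']),open('wr.pkl','wb'))
# simulate: jaw -7.5, tcp options, where would marker/pointer region fall
Cc,Rc,K=R.T@(C-p),f['R']@R,f['intrinsics']
a=np.radians(-7.5); y=np.array([np.cos(a),np.sin(a),0]); z=np.array([0,0,-1.]); x=np.cross(y,z); Rt=np.c_[x,y,z]
for tcp in ([.57,-.06,.3],[.57,-.1,.3],[.6,-.12,.3]):
    Rw=Rc@Rt.T; t=-Rw@(np.array(tcp)+Rt@Cc)
    g=dict(R=Rw,t=t,intrinsics=K)
    print(tcp,proj(g,W([[34,126,22],[-30,126,22],[-60,126,22],[34,95,74],[24,-31,17]])).round(0).tolist())
go([.57,-.1,.3],-7.5)
E
```

```text
cam in tool [ 0.06715451 -0.00044197 -0.13750321] R cam<-tool
[[-2.44315693e-06  9.99999708e-01 -7.64228159e-04]
 [-9.68162829e-01 -1.93667935e-04 -2.50321193e-01]
 [-2.50321267e-01  7.39285723e-04  9.68162547e-01]]
[[284.96966513 278.02577411]]
[0.57, -0.06, 0.3] [[245.0, 150.0], [307.0, 148.0], [333.0, 147.0], [264.0, 144.0], [272.0, -56.0]]
[0.57, -0.1, 0.3] [[238.0, 106.0], [302.0, 107.0], [329.0, 107.0], [256.0, 90.0], [264.0, -123.0]]
[0.6, -0.12, 0.3] [[201.0, 87.0], [269.0, 90.0], [297.0, 90.0], [212.0, 68.0], [215.0, -152.0]]
tcp [0.2576 0.5418 0.2472] jaw 64.57 travel [-557.7 -445.5  -52.5] spin 72.07 tilt [ 0.e+00 -7.e-04 -1.e+00]
```

Run:
```python
from h import *
go([.58,-.05,.28],-7.5)
```

```text
tcp [0.2576 0.5418 0.2472] jaw 64.57 travel [-545.3 -396.1  -32.5] spin 72.07 tilt [ 0.e+00 -7.e-04 -1.e+00]
```

```bash
python3 -m jog '{"travel":[[-545,-396,-32],[-545,-396,-32],[-545,-396,-32],[-545,-396,-32],[-545,-396,-32],[-545,-396,-32],[-545,-396,-32],[-545,-396,-32],[-545,-396,-32],[-545,-396,-32],[-545,-396,-32],[-545,-396,-32],[-545,-396,-32],[-545,-396,-32],[-545,-396,-32],[-545,-396,-32],[-545,-396,-32],[-545,-396,-32],[-545,-396,-32],[-545,-396,-32]],"spin":[72,72,72,72,72,72,72,72,72,72,72,72,72,72,72,72,72,72,72,72]}' 0.6
python3 - <<'E'
from h import *
go([.58,-.05,.28],-7.5)
f=ctrl.grab_frame('wrist'); im=np.array(f['image']); cv2.imwrite('pics/w1.png',im)
import pickle; pickle.dump({k:np.array(v) for k,v in f.items()},open('w1.pkl','wb'))
print(proj({k:np.array(v) for k,v in f.items()},W([[34,126,22],[-30,126,22],[-60,126,22]])))
E
```

```text
clock: 2.3
tcp_pos: [0.5796, -0.049, 0.28]
eef_rot: [0.0, 0.751, 0.66, 0.0]
wrist_force: [0.7, 0.3, 0.6]
grip_width: 0.0526
tcp [ 0.5796 -0.049   0.28  ] jaw -7.36 travel [-1.   0.5 -0. ] spin 0.14 tilt [ 0.e+00  6.e-04 -1.e+00]
[[232.6229128  165.63648506]
 [298.38083557 162.91395523]
 [326.35543821 161.75574209]]
```

View pics/w1.png

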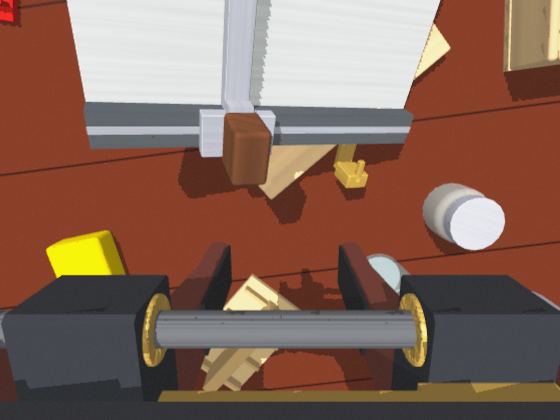

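Run:
```python
import cv2
a=cv2.imread('pics/w1.png')
cv2.imwrite('pics/w1c.png',cv2.resize(a[90:200,190:390],None,fx=4,fy=4,interpolation=cv2.INTER_CUBIC))
```

```text
(no output)
```

View pics/w1c.png

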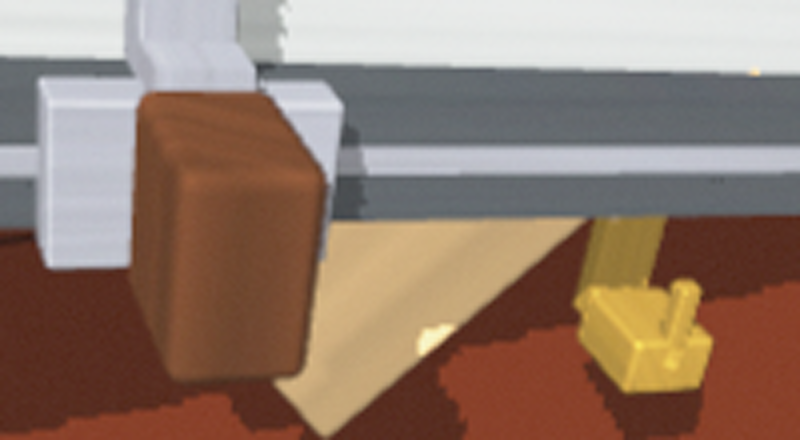

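Run:
```python
from h import *
import pickle
f=pickle.load(open('w1.pkl','rb')); F=pickle.load(open('cam.pkl','rb'))
t,R=plate()
def ray(f,u):
    d=f['R'].T@np.linalg.inv(f['intrinsics'])@[u[0],u[1],1]; C=-f['R'].T@f['t']; return C,d
def onz(f,u,z):
    C,d=ray(f,u); c=R.T@(C-t); e=R.T@d; k=(z/1000-c[2])/e[2]; return (c+k*e)*1000
w=(190+685/4-.4,90+287/4-.4); w0=(190+674/4,90+360/4)
tp=(507/8+190-.44,158/8+145-.44)
for z in (10,16,22,28,35): print(z,onz(f,w,z).round(1),onz(f,w0,z).round(1),onz(F['top'],tp,z).round(1))
def r(X): return np.r_[(proj(f,[X])-w).ravel(),(proj(F['top'],[X])-tp).ravel()]
q=least_squares(r,[.6,-.02,.06]); print('tip plate',R.T@(q.x-t)*1000,q.fun,q.x)
# stop from w1: carriage corners & grip corners & bar
c=lambda u,v:np.array((190+u/4-.4,90+v/4-.4))
obs=[c(40,80),c(342,100),c(140,95),c(268,93),c(322,172),c(180,172)]
def P(s): return W([[s+30,77,32],[s-30,77,32],[s+14,73,74],[s-14,73,74],[s-14,117,74],[s+14,117,74]])
for s in [30,32,34,36]: print(s,(proj(f,P(s))-obs).round(1).tolist())
```

```text
10 [-108.8  134.    10. ] [-112.9  157.5   10. ] [-104.2  128.    10. ]
16 [-104.4  130.6   16. ] [-108.4  153.6   16. ] [-100.7  126.1   16. ]
22 [-100.   127.2   22. ] [-103.9  149.8   22. ] [-97.2 124.2  22. ]
28 [-95.5 123.8  28. ] [-99.4 145.9  28. ] [-93.7 122.3  28. ]
35 [-90.4 119.8  35. ] [-94.1 141.3  35. ] [-89.6 120.1  35. ]
tip plate [-90.11538704 119.71996503  35.25294359] [-0.06358992  0.01983078 -0.05033406 -0.21245883] [ 0.65864536 -0.02974565  0.07038403]
30 [[5.9, 7.6], [3.6, 3.0], [14.2, 21.7], [20.3, 21.8], [-0.1, 54.0], [0.6, 56.2]]
32 [[3.3, 7.6], [1.4, 3.0], [11.3, 21.7], [17.7, 21.8], [-2.5, 54.1], [-2.0, 56.4]]
34 [[0.7, 7.5], [-0.9, 3.0], [8.5, 21.7], [15.0, 21.8], [-4.9, 54.3], [-4.6, 56.6]]
36 [[-2.0, 7.5], [-3.2, 3.0], [5.6, 21.8], [12.4, 21.8], [-7.4, 54.5], [-7.2, 56.7]]
```

Run:
```python
from h import *
import pickle
f=pickle.load(open('w1.pkl','rb'))
c=lambda u,v:np.array((190+u/4-.4,90+v/4-.4))
obs=[c(137,100),c(268,95),c(322,172),c(180,172),c(180,380),c(305,378)]
def P(s): return W([[s+14,73,32],[s-14,73,32],[s-14,73,74],[s+14,73,74],[s+14,117,74],[s-14,117,74]])
q=least_squares(lambda p:(proj(f,P(p[0]))+p[1:]-obs).ravel(),[34,0,0]); print(q.x,q.fun.round(1))
q=least_squares(lambda p:(proj(f,P(p[0]))-obs).ravel(),[34]); print(q.x,q.fun.round(1))
# track end corners, full pix
o=np.array([(85,102),(411,103+8)]); print(proj(f,W([[145,80,18],[-145,80,18],[145,110,18],[-145,110,18]])).round(1))
g=W([34,95,53])[0]; print(g)
go(g+[0,0,.014+.006+.08],-7.5)
```

```text
[ 21.47771528 -14.49980134  -1.15612583] [-1.3 -3.3 -0.4 -1.6  3.4  0.7  1.6  1.1 -3.1  2.4 -0.2  0.7]
[32.82200825] [-1.1 -2.3  0.8 -0.6  3.1  2.   0.1  2.5 -3.1  4.5  0.7  2.7]
[[ 83.4 113. ]
 [409.7 116. ]
 [ 90.8 150.7]
 [400.1 143.4]]
[5.54692951e-01 2.85769789e-04 1.38374209e-01]
tcp [ 0.5797 -0.0491  0.2799] jaw -7.38 travel [ 45.8 -31.1  41.5] spin 0.12 tilt [ 0.e+00  4.e-04 -1.e+00]
```

Run:
```python
from h import *
go([.557,-.005,.161],-7.5)
```

```text
tcp [ 0.5797 -0.0491  0.2799] jaw -7.38 travel [ 40.9 -28.2 118.9] spin 0.12 tilt [ 0.e+00  4.e-04 -1.e+00]
```

```bash
python3 -m jog '{"travel":[[41,-28,0],[41,-28,10],[41,-28,40],[41,-28,70],[41,-28,100],[41,-28,119],[41,-28,119],[41,-28,119]],"spin":[0,0,0,0,0,0,0,0]}' 0.6
python3 - <<'E'
from h import *
go([.557,-.005,.161],-7.5)
a=[np.array(ctrl.grab_frame(n)['image']) for n in ('wrist','scene')]
cv2.imwrite('pics/a1.png',np.hstack([cv2.resize(a[0],(420,315)),cv2.resize(a[1][165:315,230:430],(376,282)).copy() if 0 else cv2.copyMakeBorder(cv2.resize(a[1][165:315,230:430],(376,282)),0,33,0,0,0)]))
E
```

```text
clock: 3.15
tcp_pos: [0.5573, -0.0056, 0.1611]
eef_rot: [0.0, 0.751, 0.66, -0.0]
wrist_force: [0.8, 0.3, -0.5]
grip_width: 0.0526
tcp [ 0.5573 -0.0056  0.1611] jaw -7.42 travel [ 0.5 -0.4  0.1] spin 0.08 tilt [-2.e-04 -0.e+00 -1.e+00]
```

View pics/a1.png

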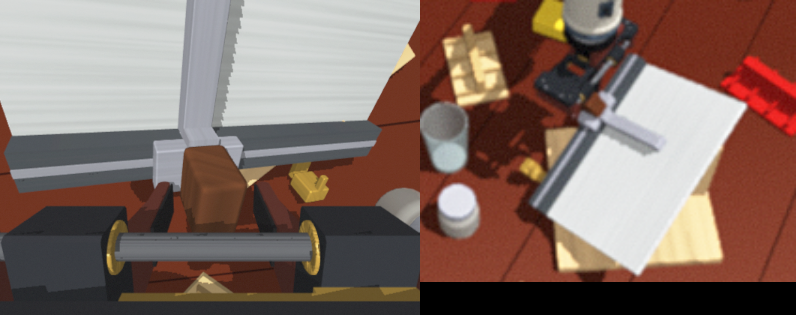

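```bash
python3 -m jog '{"travel":[[0,0,0],[0,0,0],[0,0,0],[0,0,0]],"spin":[0,0,0,0]}' 0.3 10
python3 - <<'E'
from h import *
p,R=tool(); t,Rp=plate()
d=Rp[:,0]*-0.128
print('travel for -128mm', (R.T@d*1000).round(1), (R.T@Rp[:,0]).round(3))
E
```

```text
clock: 3.65
tcp_pos: [0.5572, -0.0054, 0.1613]
eef_rot: [0.0, 0.751, 0.66, 0.0]
wrist_force: [-2.5, 0.5, 4.0]
grip_width: 0.0371
travel for -128mm [ -0.2 119.7  45.3] [ 0.001 -0.935 -0.354]
```

```bash
python3 -m jog '{"travel":[[0,9.4,3.5],[0,28,10.6],[0,47,17.7],[0,65.5,24.8],[0,84,31.9],[0,97,36.8],[0,103,38.9],[0,103,38.9],[0,103,38.9]],"spin":[0,0,0,0,0,0,0,0,0]}'
python3 - <<'E'
from h import *
import pickle
go([.557,-.005,.161],-7.5)
f={k:np.array(v) for k,v in ctrl.grab_frame('wrist').items()}; a=f['image']; pickle.dump(f,open('w2.pkl','wb')); cv2.imwrite('pics/w2.png',a)
b=np.array(ctrl.grab_frame('top')['image']); c=np.array(ctrl.grab_frame('scene')['image'])
cv2.imwrite('pics/a2.png',np.hstack([cv2.resize(b[130:220,190:280],(390,390),interpolation=cv2.INTER_CUBIC),cv2.resize(c[210:300,260:350],(390,390),interpolation=cv2.INTER_CUBIC)]))
E
```

```text
clock: 4.55
tcp_pos: [0.6609, -0.0194, 0.1219]
eef_rot: [0.001, 0.752, 0.66, 0.001]
wrist_force: [4.9, -2.4, 0.5]
grip_width: 0.0374
tcp [ 0.6609 -0.0194  0.1219] jaw -7.46 travel [   0.8 -104.7  -39.4] spin 0.04 tilt [-5.0e-04  3.2e-03 -1.0e+00]
```

View pics/w2.png

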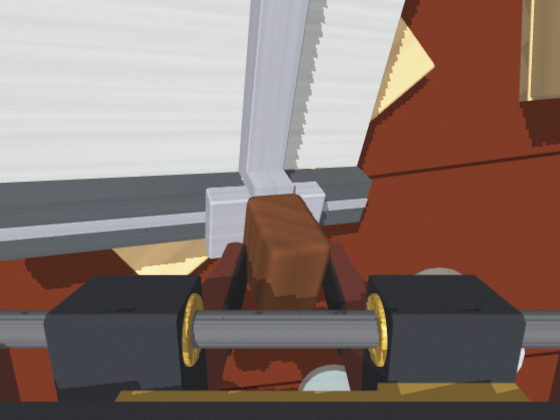

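View pics/a2.png

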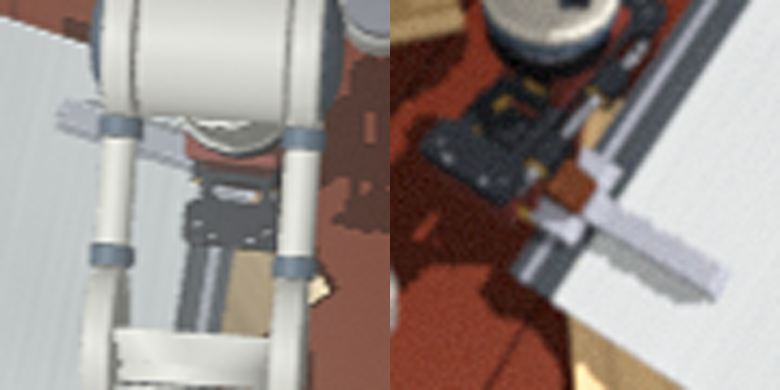

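```bash
python3 -m jog '{"travel":[[0,0,0],[0,0,0],[0,0,0],[0,0,-30],[0,0,-80],[-30,0,-120],[-50,0,-130],[-50,0,-130],[-50,0,-130]],"spin":[0,0,0,0,0,0,0,0,0]}' 0.6
python3 - <<'E'
from h import *
import pickle
go([.557,-.005,.161],-7.5)
f={k:np.array(v) for k,v in ctrl.grab_frame('wrist').items()}; a=f['image']; pickle.dump(f,open('w3.pkl','wb')); cv2.imwrite('pics/w3.png',a)
cv2.imwrite('pics/w3c.png',cv2.resize(a[100:220,200:350],None,fx=5,fy=5,interpolation=cv2.INTER_CUBIC))
c={k:np.array(v) for k,v in ctrl.grab_frame('scene').items()}; pickle.dump(c,open('s3.pkl','wb'))
cv2.imwrite('pics/s3.png',cv2.resize(c['image'][210:290,260:350],None,fx=7,fy=7,interpolation=cv2.INTER_CUBIC))
E
```

```text
clock: 5.6
tcp_pos: [0.6528, -0.0681, 0.2507]
eef_rot: [-0.001, 0.752, 0.66, -0.0]
wrist_force: [0.4, 0.3, 0.0]
grip_width: 0.0526
tcp [ 0.6528 -0.0681  0.2507] jaw -7.46 travel [  50.1 -103.1   89.9] spin 0.04 tilt [ 6.0e-04 -1.3e-03 -1.0e+00]
```

View pics/w3.png

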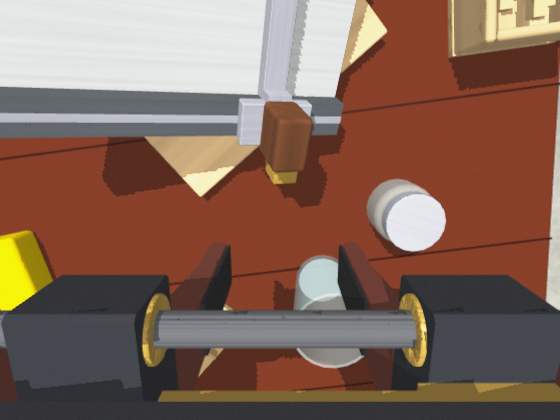

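View pics/w3c.png

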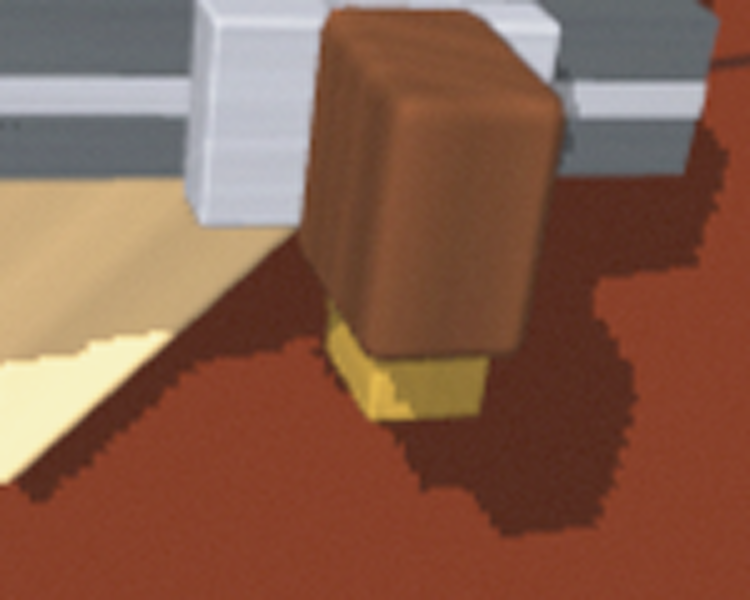

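View pics/s3.png

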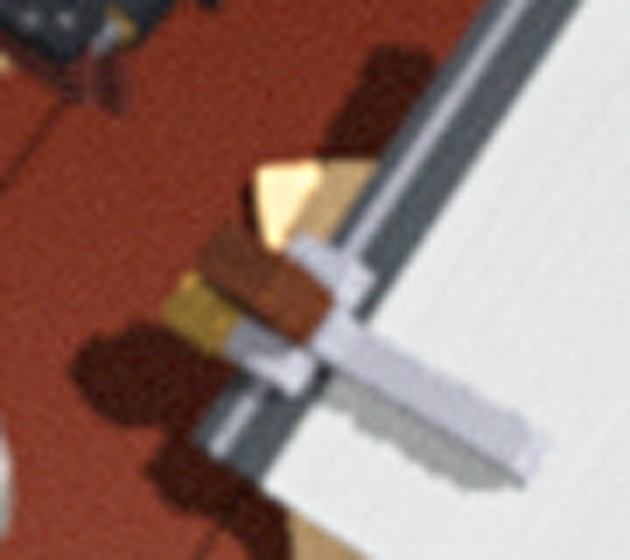

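Run:
```python
from h import *
import pickle
Cc,Rc,K=pickle.load(open('wr.pkl','rb'))
s=ctrl.read_state(); print('J',np.round(s['joint_positions'],3))
pt=W([-78,126,22])[0]; print('ptr',pt)
for ja in (82.5,-97.5):
  a=np.radians(ja); y=np.array([np.cos(a),np.sin(a),0]); z=np.array([0,0,-1.]); x=np.cross(y,z); Rt=np.c_[x,y,z]
  for off in (.09,.13):
    cam=np.array([pt[0],pt[1]-off,.19+.1375]); tcp=cam-x*.067; tcp[2]=.19
    Rw=Rc@Rt.T; t=-Rw@(tcp+Rt@Cc); g=dict(R=Rw,t=t,intrinsics=K)
    print(ja,tcp.round(3),proj(g,W([[-78,126,22],[-100,127,22],[-64,117,32],[-64,117,74],[-92,117,74],[-92,117,32]])).round(0).tolist())
# tumbler/jar approx positions
F=pickle.load(open('cam.pkl','rb'))['top']
for n,u,h in (('tumbler',(303,152),.11),('jar',(278,128),.07)):
    d=F['R'].T@np.linalg.inv(F['intrinsics'])@[u[0],u[1],1]; C=-F['R'].T@F['t']; print(n,C+d*(h-C[2])/d[2])
```

```text
J [-1.550e-01  2.500e-01  1.051e+00  1.000e-03  1.844e+00 -2.600e-02]
ptr [ 0.64217164 -0.02838499  0.06096963]
82.5 [ 0.709 -0.127  0.19 ] [[408.0, 104.0], [401.0, 133.0], [424.0, 90.0], [419.0, 109.0], [409.0, 153.0], [415.0, 129.0]]
82.5 [ 0.709 -0.167  0.19 ] [[464.0, 97.0], [454.0, 126.0], [485.0, 81.0], [488.0, 100.0], [473.0, 145.0], [472.0, 122.0]]
-97.5 [ 0.576 -0.11   0.19 ] [[164.0, 137.0], [166.0, 109.0], [150.0, 151.0], [153.0, 133.0], [154.0, 87.0], [152.0, 113.0]]
-97.5 [ 0.576 -0.15   0.19 ] [[111.0, 145.0], [114.0, 116.0], [95.0, 159.0], [87.0, 142.0], [89.0, 96.0], [97.0, 120.0]]
tumbler [ 0.68801404 -0.18531809  0.11      ]
jar [ 0.77224239 -0.10949714  0.07      ]
```

```bash
python3 -m jog '{"travel":[[-91,-66,0],[-91,-66,20],[-91,-66,50],[-91,-66,50],[-91,-66,50],[-91,-66,50],[-91,-66,50],[-91,-66,50],[-91,-66,50],[-91,-66,50],[-91,-66,50],[-91,-66,50]],"spin":[9,18,27,36,45,54,63,72,81,90,90,90]}'
python3 - <<'E'
from h import *
import pickle
go([.576,-.15,.2],-97.5)
f={k:np.array(v) for k,v in ctrl.grab_frame('wrist').items()}; a=f['image']; pickle.dump(f,open('w4.pkl','wb')); cv2.imwrite('pics/w4.png',a)
cv2.imwrite('pics/w4c.png',cv2.resize(a[60:180,50:210],None,fx=5,fy=5,interpolation=cv2.INTER_CUBIC))
E
```

```text
clock: 6.9
tcp_pos: [0.5755, -0.1489, 0.1999]
eef_rot: [-0.001, 0.998, -0.064, -0.001]
wrist_force: [1.2, -0.1, -0.8]
grip_width: 0.0526
tcp [ 0.5755 -0.1489  0.1999] jaw -97.38 travel [ 0.7  1.1 -0.1] spin 0.12 tilt [-2.9e-03 -8.0e-04 -1.0e+00]
```

View pics/w4.png

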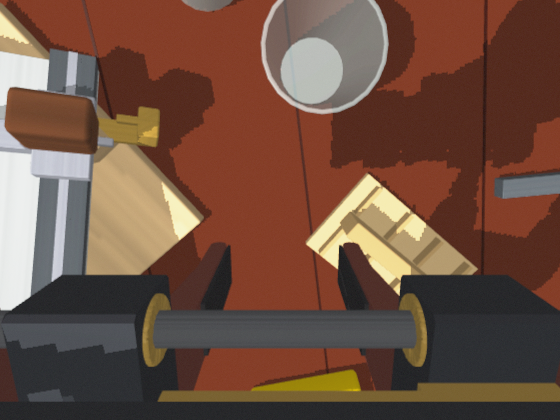

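View pics/w4c.png

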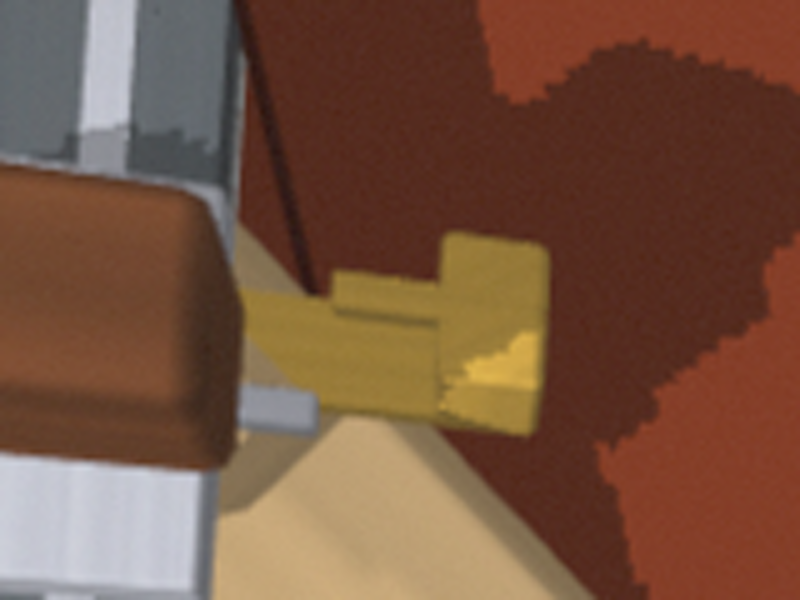

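```bash
cat >> h.py <<'E'
def onz(f,u,z):
    t,R=plate(); d=f['R'].T@np.linalg.inv(f['intrinsics'])@[u[0],u[1],1]; C=-f['R'].T@f['t']
    c=R.T@(C-t); e=R.T@d; k=(z/1000-c[2])/e[2]; return ((c+k*e)*1000).round(1)
E
python3 - <<'E'
from h import *
import pickle
f=pickle.load(open('w4.pkl','rb'))
c=lambda u,v:(50+u/5-.4,60+v/5-.4)
for n,p in dict(ptr_up=c(317,396),ptr=c(317,412),ptr_lo=c(317,430),mk=c(333,290),mk_up=c(333,271),mk_lo=c(333,314)).items(): print(n,[onz(f,p,z).tolist() for z in (19,22,25)])
E
```

```text
ptr_up [[-83.1, 122.2, 19.0], [-82.2, 122.5, 22.0], [-81.4, 122.7, 25.0]]
ptr [[-80.6, 122.4, 19.0], [-79.7, 122.6, 22.0], [-78.9, 122.8, 25.0]]
ptr_lo [[-77.7, 122.5, 19.0], [-76.9, 122.7, 22.0], [-76.1, 123.0, 25.0]]
mk [[-100.3, 123.7, 19.0], [-99.3, 123.9, 22.0], [-98.3, 124.1, 25.0]]
mk_up [[-103.4, 123.5, 19.0], [-102.3, 123.7, 22.0], [-101.3, 124.0, 25.0]]
mk_lo [[-96.5, 123.8, 19.0], [-95.5, 124.1, 22.0], [-94.5, 124.3, 25.0]]
```

Run:
```python
from h import *
go([.6609,-.0194,.122],-7.5)
```

```text
tcp [ 0.5755 -0.149   0.2001] jaw -97.26 travel [  68.5 -139.3   78.1] spin -89.76 tilt [-2.5e-03 -7.0e-04 -1.0e+00]
```

```bash
python3 -m jog '{"travel":[[68,-139,0],[68,-139,0],[68,-139,0],[68,-139,0],[68,-139,0],[68,-139,0],[68,-139,0],[68,-139,0],[68,-139,0],[68,-139,0],[68,-139,5],[68,-139,30],[68,-139,55],[68,-139,78],[68,-139,78],[68,-139,78]],"spin":[-9,-18,-27,-36,-45,-54,-63,-72,-81,-90,-90,-90,-90,-90,-90,-90]}' 0.6
python3 -m jog '{"travel":[[0,0,0],[0,0,0],[0,0,0],[0,0,0]],"spin":[0,0,0,0]}' 0.3 10
python3 - <<'E'
from h import *
go([.6609,-.0194,.122],-7.5)
E
```

```text
clock: 8.55
tcp_pos: [0.6608, -0.0206, 0.1232]
eef_rot: [-0.001, 0.751, 0.66, -0.001]
wrist_force: [0.4, 0.2, 0.9]
grip_width: 0.0526
clock: 8.95
tcp_pos: [0.6615, -0.021, 0.1253]
eef_rot: [0.001, 0.751, 0.66, 0.001]
wrist_force: [-1.5, 0.9, 5.9]
grip_width: 0.0358
tcp [ 0.6615 -0.021   0.1253] jaw -7.42 travel [ 1.5 -0.8  3.3] spin 0.08 tilt [ 3.0e-04  1.6e-03 -1.0e+00]
```

```bash
python3 -m jog '{"travel":[[0,9,3.5],[0,18.4,7],[0,18.4,7],[0,18.4,7]],"spin":[0,0,0,0]}'
python3 -m jog '{"travel":[[0,0,0],[0,0,0],[0,0,0],[0,0,-40],[0,0,-80],[0,0,-80]],"spin":[0,0,0,0,0,0]}' 0.6
python3 - <<'E'
from h import *
go([.586,-.15,.2],-97.5)
E
```

```text
clock: 9.35
tcp_pos: [0.6814, -0.0236, 0.1178]
eef_rot: [0.002, 0.751, 0.66, 0.002]
wrist_force: [5.6, -0.8, 2.5]
grip_width: 0.0355
clock: 9.95
tcp_pos: [0.6811, -0.0235, 0.2043]
eef_rot: [0.004, 0.751, 0.66, 0.004]
wrist_force: [0.8, 0.2, 1.2]
grip_width: 0.0527
tcp [ 0.6811 -0.0235  0.2043] jaw -7.43 travel [-137.7  -78.     3.4] spin -89.93 tilt [ 4.000e-04  1.030e-02 -9.999e-01]
```

```bash
python3 -m jog '{"travel":[[-137,-78,0],[-137,-78,3],[-137,-78,3],[-137,-78,3],[-137,-78,3],[-137,-78,3],[-137,-78,3],[-137,-78,3],[-137,-78,3],[-137,-78,3],[-137,-78,3],[-137,-78,3]],"spin":[9,18,27,36,45,54,63,72,81,90,90,90]}'
python3 - <<'E'
from h import *
import pickle
f={k:np.array(v) for k,v in ctrl.grab_frame('wrist').items()}; a=f['image']; pickle.dump(f,open('w5.pkl','wb'))
cv2.imwrite('pics/w5c.png',cv2.resize(a[60:180,50:210],None,fx=5,fy=5,interpolation=cv2.INTER_CUBIC))
E
```

```text
clock: 11.15
tcp_pos: [0.584, -0.1491, 0.1927]
eef_rot: [-0.0, 0.998, -0.065, -0.001]
wrist_force: [0.3, -1.2, -0.3]
grip_width: 0.0524
```

View pics/w5c.png

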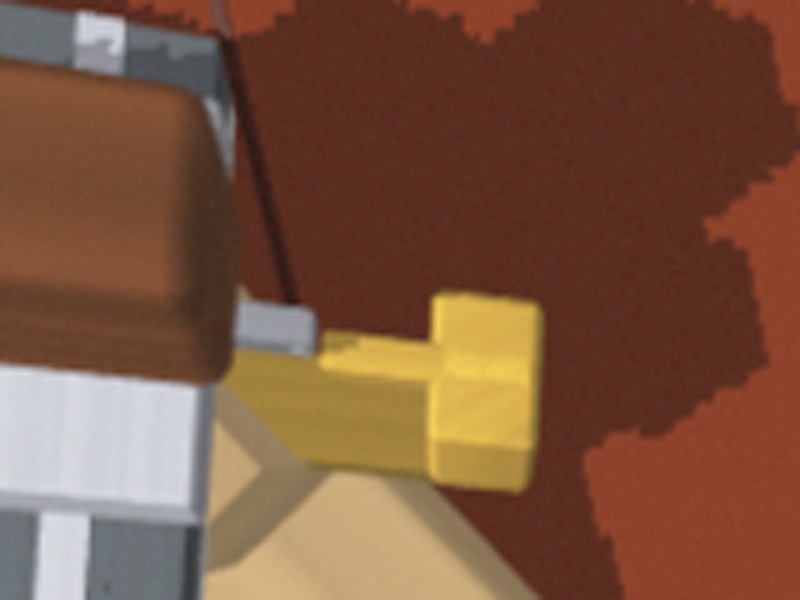

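Run:
```python
from h import *
import pickle
f=pickle.load(open('w5.pkl','rb'))
c=lambda u,v:(50+u/5-.4,60+v/5-.4)
for n,p in dict(ptr_up=c(317,308),ptr_lo=c(317,345),ptr_lo2=c(317,357),mk_up=c(322,331),mk_lo=c(322,363),mk_lo2=c(322,377)).items(): print(n,[onz(f,p,z).tolist() for z in (22,25)])
a=f['image']
cv2.imwrite('pics/w5d.png',cv2.resize(a[110:145,90:165],None,fx=10,fy=10,interpolation=cv2.INTER_NEAREST))
```

```text
ptr_up [[-105.7, 122.8, 22.0], [-104.7, 123.0, 25.0]]
ptr_lo [[-99.9, 123.1, 22.0], [-98.9, 123.3, 25.0]]
ptr_lo2 [[-98.0, 123.2, 22.0], [-97.1, 123.4, 25.0]]
mk_up [[-102.2, 123.6, 22.0], [-101.2, 123.9, 25.0]]
mk_lo [[-97.2, 123.9, 22.0], [-96.3, 124.1, 25.0]]
mk_lo2 [[-95.0, 124.0, 22.0], [-94.1, 124.2, 25.0]]
```

View pics/w5d.png

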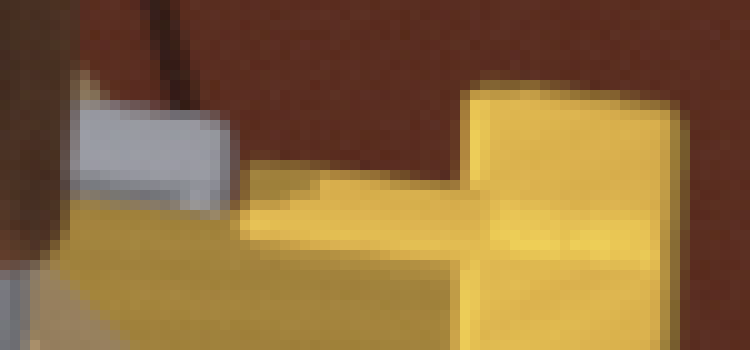

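Run:
```python
from h import *
go([.6812,-.0232,.119],-7.5)
```

```text
tcp [ 0.584  -0.1491  0.1929] jaw -97.33 travel [  80.4 -137.2   73.8] spin -89.83 tilt [-1.4e-03 -2.0e-04 -1.0e+00]
```

```bash
python3 -m jog '{"travel":[[80,-137,0],[80,-137,0],[80,-137,0],[80,-137,0],[80,-137,0],[80,-137,0],[80,-137,0],[80,-137,0],[80,-137,0],[80,-137,0],[80,-137,5],[80,-137,30],[80,-137,55],[80,-137,73],[80,-137,73],[80,-137,73]],"spin":[-9,-18,-27,-36,-45,-54,-63,-72,-81,-90,-90,-90,-90,-90,-90,-90]}' 0.6
python3 -m jog '{"travel":[[0,0,0],[0,0,0],[0,0,0],[0,0,0]],"spin":[0,0,0,0]}' 0.3 10
python3 - <<'E'
from h import *
go([.6786,-.0232,.1189],-7.5)
E
```

```text
clock: 12.8
tcp_pos: [0.6812, -0.0237, 0.1206]
eef_rot: [-0.0, 0.751, 0.66, -0.0]
wrist_force: [-0.0, -0.5, -0.0]
grip_width: 0.0524
clock: 13.2
tcp_pos: [0.6822, -0.0237, 0.1223]
eef_rot: [0.001, 0.751, 0.66, 0.001]
wrist_force: [0.6, -0.5, 3.7]
grip_width: 0.0339
tcp [ 0.6822 -0.0237  0.1223] jaw -7.43 travel [ 0.  -3.6  3.4] spin 0.07 tilt [ 2.0e-04  2.9e-03 -1.0e+00]
```

```bash
python3 -m jog '{"travel":[[0,-1.5,-0.5],[0,-3,-1],[0,-3,-1],[0,-3,-1]],"spin":[0,0,0,0]}'
python3 -m jog '{"travel":[[0,0,0],[0,0,0],[0,0,0],[0,0,-40],[0,0,-80],[0,0,-80]],"spin":[0,0,0,0,0,0]}' 0.6
python3 -m jog '{"travel":[[-137,-78,0],[-137,-78,3],[-137,-78,3],[-137,-78,3],[-137,-78,3],[-137,-78,3],[-137,-78,3],[-137,-78,3],[-137,-78,3],[-137,-78,3],[-137,-78,3],[-137,-78,3]],"spin":[9,18,27,36,45,54,63,72,81,90,90,90]}'
python3 - <<'E'
from h import *
import pickle
f={k:np.array(v) for k,v in ctrl.grab_frame('wrist').items()}; a=f['image']; pickle.dump(f,open('w6.pkl','wb'))
cv2.imwrite('pics/w6d.png',cv2.resize(a[100:155,90:165],None,fx=10,fy=10,interpolation=cv2.INTER_NEAREST))
E
```

```text
clock: 13.6
tcp_pos: [0.6797, -0.0234, 0.1232]
eef_rot: [0.002, 0.751, 0.66, 0.002]
wrist_force: [6.0, 0.5, 3.0]
grip_width: 0.0337
clock: 14.2
tcp_pos: [0.68, -0.0234, 0.2093]
eef_rot: [0.004, 0.751, 0.66, 0.003]
wrist_force: [1.1, 0.3, 1.4]
grip_width: 0.0527
clock: 15.4
tcp_pos: [0.583, -0.1489, 0.1977]
eef_rot: [-0.0, 0.998, -0.065, -0.001]
wrist_force: [0.0, 0.2, 0.2]
grip_width: 0.0524
```

View pics/w6d.png

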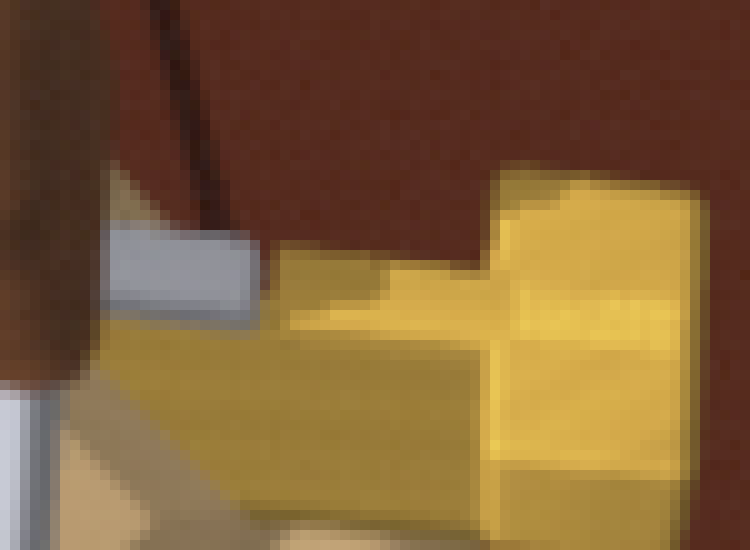

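Run:
```python
from h import *
go([.460,-.285,.25],-47.4)
```

```text
tcp [ 0.583  -0.1489  0.1978] jaw -97.33 travel [-104.8  150.6  -52. ] spin -49.93 tilt [-1.5e-03 -3.0e-04 -1.0e+00]
```

```bash
python3 -m jog '{"travel":[[-105,150,-52],[-105,150,-52],[-105,150,-52],[-105,150,-52],[-105,150,-52],[-105,150,-52],[-105,150,-52],[-105,150,-52]],"spin":[-8,-16,-24,-32,-41,-50,-50,-50]}' 0.9
python3 - <<'E'
from h import *
import pickle
f={k:np.array(v) for k,v in ctrl.grab_frame('wrist').items()}; a=f['image']; pickle.dump(f,open('w7.pkl','wb'))
cv2.imwrite('pics/w7.png',a)
E
```

```text
clock: 16.25
tcp_pos: [0.4598, -0.2841, 0.2504]
eef_rot: [-0.0, 0.932, 0.362, -0.0]
wrist_force: [0.0, -0.2, -0.0]
grip_width: 0.0789
```

View pics/w7.png

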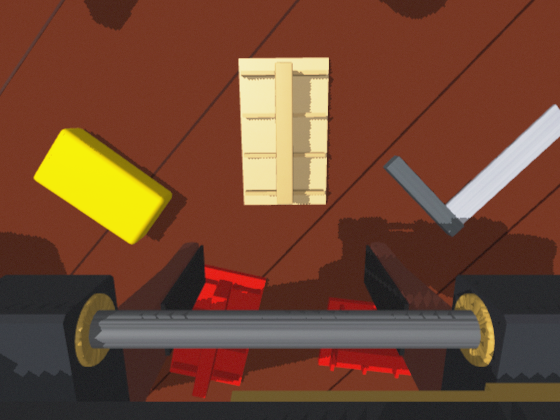

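Run:
```python
from h import *
import pickle
f=pickle.load(open('w7.pkl','rb'))
# panel x along image up; panel y = z × x -> left in image (seen from above)
M=np.array([[75,45,8],[75,-45,8],[-75,-45,8],[-75,45,8],[65,8,50],[65,-8,50],[-65,-8,50],[-65,8,50]])/1000
o=np.array([(239,58.5),(329,57.5),(326.5,205),(242.5,206),(275,63),(293,62.5),(292,204),(276,204)])
h=lambda p:(proj(f,M@Rn.from_euler('z',p[2]).as_matrix().T+[p[0],p[1],0])-o).ravel()
q=least_squares(h,[.5,-.248,.744]); print(q.x,np.degrees(q.x[2]),q.fun.round(1))
go([q.x[0],q.x[1],.049],np.degrees(q.x[2])-90)
```

```text
[ 0.49975724 -0.24842777  0.74436444] 42.648941111425934 [-0.1  0.2 -0.   0.8 -1.4 -0.5  1.2 -1.3 -0.1 -0.4 -0.2 -0.   0.5  0.5
  0.2  0.5]
tcp [ 0.4599 -0.284   0.2504] jaw -47.55 travel [ 53.4   0.8 201.4] spin -0.2 tilt [-1.e-04 -6.e-04 -1.e+00]
```

```bash
python3 -m jog '{"travel":[[53,0,30],[53,0,80],[53,0,130],[53,0,170],[53,0,190],[53,0,202],[53,0,202],[53,0,202]],"spin":[0,0,0,0,0,0,0,0]}' 0.9
python3 - <<'E'
from h import *
go([.4998,-.2484,.048],-47.35)
a=np.array(ctrl.grab_frame('wrist')['image']); b=np.array(ctrl.grab_frame('scene')['image'])
cv2.imwrite('pics/g1.png',np.hstack([cv2.resize(a,(420,315)),cv2.resize(b[165:275,200:330],(372,315))]))
E
```

```text
clock: 17.1
tcp_pos: [0.4997, -0.2487, 0.0503]
eef_rot: [0.001, 0.932, 0.363, 0.001]
wrist_force: [0.5, -0.6, -0.2]
grip_width: 0.0788
tcp [ 0.4997 -0.2487  0.0503] jaw -47.45 travel [ 0.2 -0.2  2.3] spin -0.1 tilt [ 6.0e-04  2.1e-03 -1.0e+00]
```

View pics/g1.png

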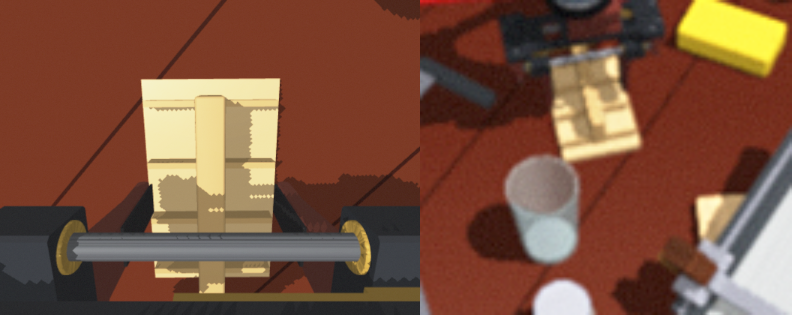

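```bash
python3 -m jog '{"travel":[[0,0,1],[0,0,1],[0,0,1],[0,0,1],[0,0,1],[0,0,1],[0,0,1]],"spin":[0,0,0,0,0,0,0]}' 0 10
python3 - <<'E'
from h import *
p,R=tool(); t,Rp=plate(); n=Rp[:,2]
c=W([8,5,0])[0]  # final-ish centre foot
a=np.radians(-7.5); xh=np.array([np.cos(a),np.sin(a),0]); yh=np.array([-xh[1],xh[0],0])
hz=lambda q:t[2]-((q-t)[:2]@n[:2])/n[2]
off=p[2]
def touch(cxy,pitch=0):
    # level panel
    return max(hz(np.r_[cxy,0]+sx*.075*xh+sy*.045*yh) for sx in(1,-1) for sy in(1,-1))
tc=touch(c[:2]); print('foot',c,'underside touch z',tc,'TCP touch',tc+off,'plate under',hz(c),'grasp tcp off',off)
go([c[0],c[1],.30],-97.5)
E
```

```text
clock: 17.9
tcp_pos: [0.4989, -0.2484, 0.0477]
eef_rot: [-0.0, 0.932, 0.363, -0.0]
wrist_force: [0.3, -0.1, 0.6]
grip_width: 0.0266
foot [0.58704609 0.10026929 0.11510182] underside touch z 0.16308404439456087 TCP touch 0.2107420235663306 plate under 0.11510181829950566 grasp tcp off 0.04765797917176973
tcp [ 0.4989 -0.2484  0.0477] jaw -47.43 travel [ 300.8 -197.1 -252.3] spin 50.07 tilt [-0.e+00 -1.e-04 -1.e+00]
```

```bash
python3 -m jog '{"travel":[[0,0,0],[0,0,0],[0,0,0],[0,0,0]],"spin":[0,0,0,0]}' 0 10
```

```text
clock: 18.3
tcp_pos: [0.4989, -0.2484, 0.0477]
eef_rot: [-0.0, 0.932, 0.363, -0.0]
wrist_force: [-0.6, 0.4, -0.7]
grip_width: 0.0162
```

```bash
python3 -m jog '{"travel":[[0,0,-10],[0,0,-40],[0,0,-80],[0,0,-120],[0,0,-165],[10,-5,-210],[40,-25,-240],[75,-50,-252],[110,-73,-252],[145,-96,-252],[180,-119,-252],[215,-142,-252],[245,-162,-252],[270,-178,-252],[290,-191,-252],[301,-197,-252],[301,-197,-252],[301,-197,-252]],"spin":[0,0,0,0,0,0,5,11,17,23,29,35,41,46,50,50,50,50]}'
python3 - <<'E'
from h import *
go([.587,.1003,.3],-97.5)
a=np.array(ctrl.grab_frame('wrist')['image']); b=np.array(ctrl.grab_frame('scene')['image'])
cv2.imwrite('pics/h1.png',np.hstack([cv2.resize(a,(420,315)),cv2.resize(b[130:310,230:430],(372,315))]))
E
```

```text
clock: 20.1
tcp_pos: [0.5872, 0.0996, 0.2999]
eef_rot: [0.0, 0.998, -0.064, -0.0]
wrist_force: [0.1, -0.5, -1.3]
grip_width: 0.0158
tcp [0.5872 0.0996 0.2999] jaw -97.37 travel [-0.3 -0.6 -0.1] spin 0.13 tilt [-0.e+00  6.e-04 -1.e+00]
```

View pics/h1.png

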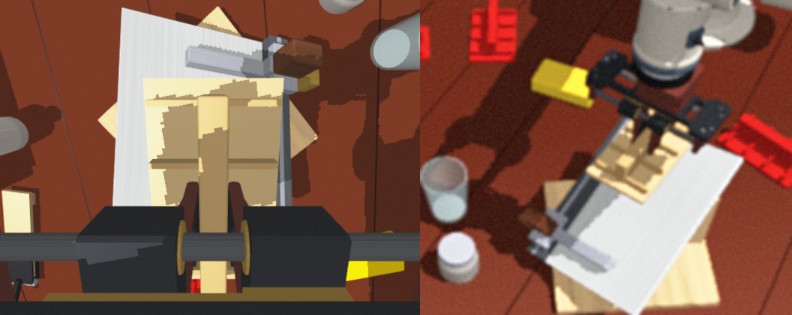

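```bash
python3 -m jog '{"travel":[[0,0,15],[0,0,40],[0,0,65],[0,0,80],[0,0,84],[0,0,84]],"spin":[0,0,0,0,0,0]}'
python3 -m jog '{"travel":[[0,0,2],[0,0,4],[0,0,6],[0,0,8],[0,0,10],[0,0,12],[0,0,14],[0,0,16]],"spin":[0,0,0,0,0,0,0,0]}' - 5
python3 - <<'E'
from h import *
go([.587,.1003,.211],-97.5)
a=np.array(ctrl.grab_frame('wrist')['image']); b=np.array(ctrl.grab_frame('scene')['image'])
cv2.imwrite('pics/h2.png',np.hstack([cv2.resize(a,(420,315)),cv2.resize(b[130:310,230:430],(372,315))]))
E
```

```text
clock: 20.8
tcp_pos: [0.5872, 0.0998, 0.2157]
eef_rot: [0.0, 0.998, -0.065, -0.0]
wrist_force: [-0.5, -0.5, -0.6]
grip_width: 0.0161
clock: 21.6
tcp_pos: [0.5873, 0.1004, 0.1995]
eef_rot: [-0.0, 0.998, -0.065, -0.0]
wrist_force: [0.8, -0.5, -0.2]
grip_width: 0.0157
tcp [0.5873 0.1004 0.1995] jaw -97.42 travel [ -0.3   0.1 -11.5] spin 0.08 tilt [-1.e-04  0.e+00 -1.e+00]
```

View pics/h2.png

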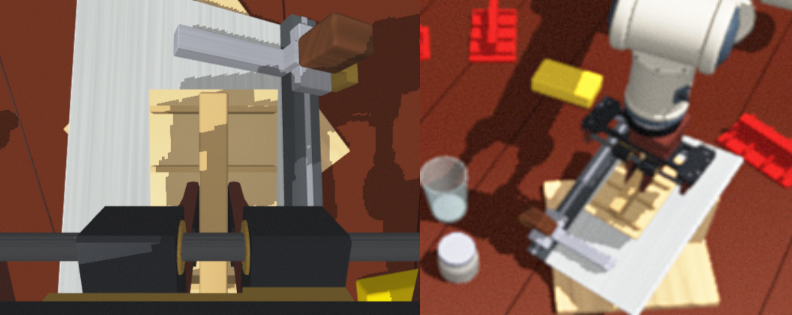

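```bash
python3 -m jog '{"travel":[[1,0,2],[3,0,4],[4,0,6],[6,0,8],[7,0,10],[9,0,12],[10,0,14],[12,0,17],[12,0,17]],"spin":[0,0,0,0,0,0,0,0,0]}' - 5
python3 - <<'E'
from h import *
go([.587,.1003,.18],-97.5)
a=np.array(ctrl.grab_frame('wrist')['image']); b=np.array(ctrl.grab_frame('scene')['image'])
cv2.imwrite('pics/h3.png',np.hstack([cv2.resize(a,(420,315)),cv2.resize(b[180:290,270:400],(372,315))]))
E
```

```text
clock: 22.6
tcp_pos: [0.5997, 0.0985, 0.183]
eef_rot: [0.0, 0.998, -0.065, 0.001]
wrist_force: [2.1, -0.9, 1.4]
grip_width: 0.0164
tcp [0.5997 0.0985 0.183 ] jaw -97.45 travel [-12.9  -0.2   2.9] spin 0.05 tilt [ 1.3e-03  2.0e-04 -1.0e+00]
```

View pics/h3.png

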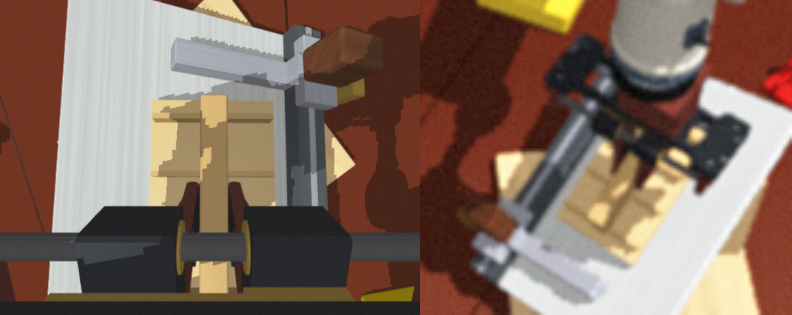

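```bash
python3 -m jog '{"travel":[[0,0,0],[0,0,0],[0,0,0],[0,0,0],[0,0,0],[0,0,0],[0,0,0],[0,0,0],[0,0,0],[0,0,0]],"spin":[0,0,0,0,0,0,0,0,0,0]}' 1 5
python3 - <<'E'
from h import *
a=np.array(ctrl.grab_frame('wrist')['image']); b=np.array(ctrl.grab_frame('scene')['image'])
cv2.imwrite('pics/h4.png',np.hstack([cv2.resize(a,(420,315)),cv2.resize(b[180:290,270:400],(372,315))]))
E
```

```text
clock: 23.7
tcp_pos: [0.5992, 0.0988, 0.1827]
eef_rot: [-0.0, 0.998, -0.065, 0.0]
wrist_force: [-0.1, 0.5, 0.8]
grip_width: 0.0873
```

View pics/h4.png

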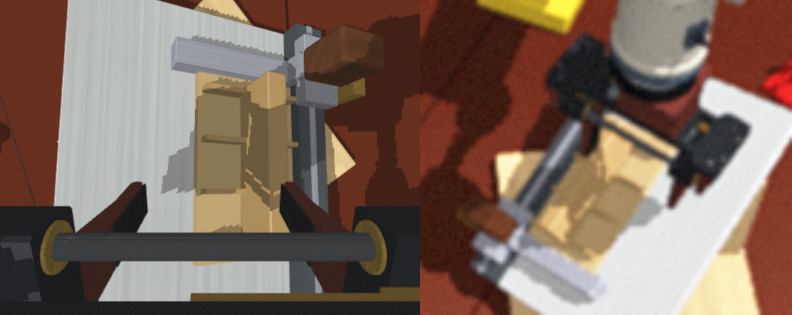

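```bash
python3 -m jog '{"travel":[[0,0,-10],[0,0,-30],[0,0,-60],[0,0,-90],[0,0,-110],[0,0,-110]],"spin":[0,0,0,0,0,0]}' 1 5
python3 - <<'E'
from h import *
import pickle
f={k:np.array(v) for k,v in ctrl.grab_frame('wrist').items()}; pickle.dump(f,open('w8.pkl','wb'))
g={k:np.array(v) for k,v in ctrl.grab_frame('scene').items()}; pickle.dump(g,open('s8.pkl','wb'))
cv2.imwrite('pics/h5.png',f['image'])
cv2.imwrite('pics/h5s.png',cv2.resize(g['image'][190:290,270:400],None,fx=6,fy=6,interpolation=cv2.INTER_CUBIC))
E
```

```text
clock: 24.4
tcp_pos: [0.6, 0.0989, 0.2978]
eef_rot: [-0.001, 0.998, -0.065, 0.004]
wrist_force: [-0.2, 0.1, -0.1]
grip_width: 0.0878
```

View pics/h5.png

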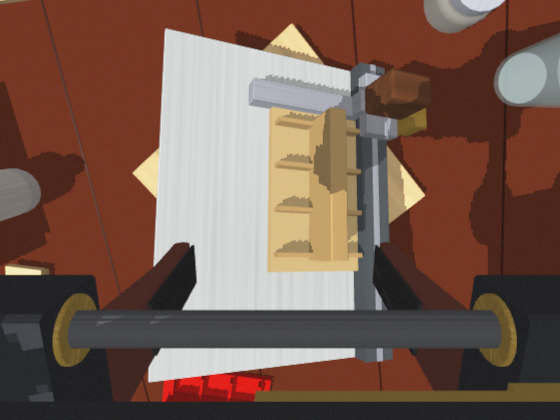

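View pics/h5s.png

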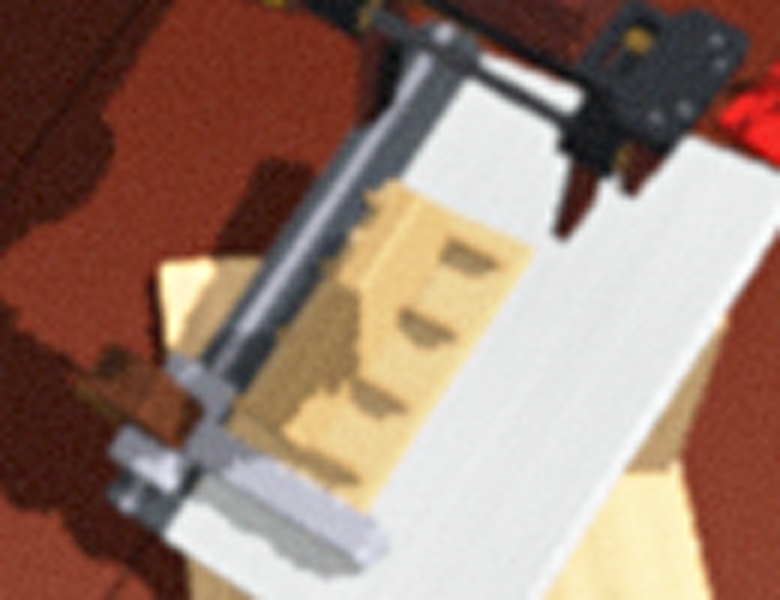

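Run:
```python
from h import *
import pickle
f=pickle.load(open('w8.pkl','rb'))
cx,cy=-14.5,35
P=lambda cx,cy,z0=0,tl=0:W([[cx+75,cy-45,8],[cx+75,cy+45,8],[cx-75,cy-45,8],[cx+65,cy-8,50],[cx+65,cy+8,50],[cx-65,cy-8,50],[cx-65,cy+8,50]])
print('ideal',proj(f,P(cx,cy)).round(1).tolist())
print('track/plate',proj(f,W([[-145,-107.5,0],[145,80,18],[-145,80,18]])).round(1).tolist(),'bar',proj(f,W([[-109.3,-31,17.5],[-89.3,-31,17.5]])).round(1).tolist())
for n,u,z in (('c+-',(268.5,271),8),('c++',(358,271),8),('c--',(268,120),8),('sp+',(313,261),50),('sp+o',(348,261),50),('sp-',(330,108),50)): print(n,onz(f,u,z))
a=f['image']; cv2.imwrite('pics/h5c.png',cv2.resize(a[60:285,240:440],None,fx=2.6,fy=2.6,interpolation=cv2.INTER_CUBIC))
```

```text
ideal [[272.0, 269.9], [358.4, 268.4], [273.0, 107.0], [332.3, 259.1], [349.2, 259.0], [330.4, 106.4], [346.4, 109.3]]
track/plate [[164.8, 31.6], [366.5, 361.3], [359.6, 64.9]] bar [[254.8, 78.0], [254.5, 99.5]]
c+- [ 61.4 -13.3   8. ]
c++ [63.  79.5  8. ]
c-- [-76.2 -14.9   8. ]
sp+ [51.9  9.4 50. ]
sp+o [52.1 41.8 50. ]
sp- [-78.   26.6  50. ]
```

View pics/h5c.png

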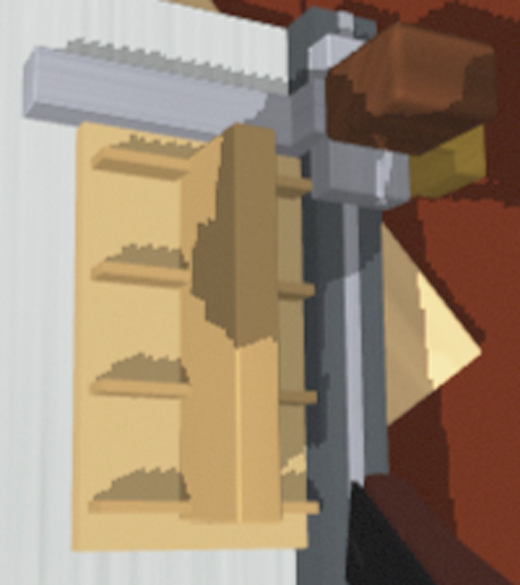

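```bash
python3 - <<'E'
from h import *
go([.583,-.149,.198],-97.5)
E
python3 -m jog '{"travel":[[14,50,0],[14,100,0],[14,150,0],[14,200,0],[14,245,30],[14,248,75],[14,248,99],[14,248,99],[14,248,99]],"spin":[0,0,0,0,0,0,0,0,0]}'
python3 - <<'E'
from h import *
import pickle
go([.583,-.149,.198],-97.5)
f={k:np.array(v) for k,v in ctrl.grab_frame('wrist').items()}; pickle.dump(f,open('w9.pkl','wb'))
a=f['image']; cv2.imwrite('pics/w9.png',a)
q=[int(v) for v in proj(f,W([[-100,126,22]]))[0]]; print(q)
cv2.imwrite('pics/w9d.png',cv2.resize(a[max(0,q[1]-28):q[1]+28,max(0,q[0]-30):q[0]+45],None,fx=10,fy=10,interpolation=cv2.INTER_NEAREST))
b=np.array(ctrl.grab_frame('scene')['image']); t=np.array(ctrl.grab_frame('top')['image']); cv2.imwrite('pics/s9.png',b); cv2.imwrite('pics/t9.png',t)
E
```

```text
tcp [0.5993 0.0988 0.2929] jaw -97.43 travel [ 15.8 247.9  94.9] spin 0.07 tilt [ 8.e-04 -2.e-04 -1.e+00]
clock: 25.4
tcp_pos: [0.5805, -0.1487, 0.1928]
eef_rot: [-0.0, 0.998, -0.065, -0.001]
wrist_force: [-0.0, -0.1, 0.8]
grip_width: 0.0879
tcp [ 0.5805 -0.1487  0.1928] jaw -97.42 travel [ 2.5  0.  -5.2] spin 0.08 tilt [-2.3e-03 -5.0e-04 -1.0e+00]
[116, 124]
```

View pics/w9d.png

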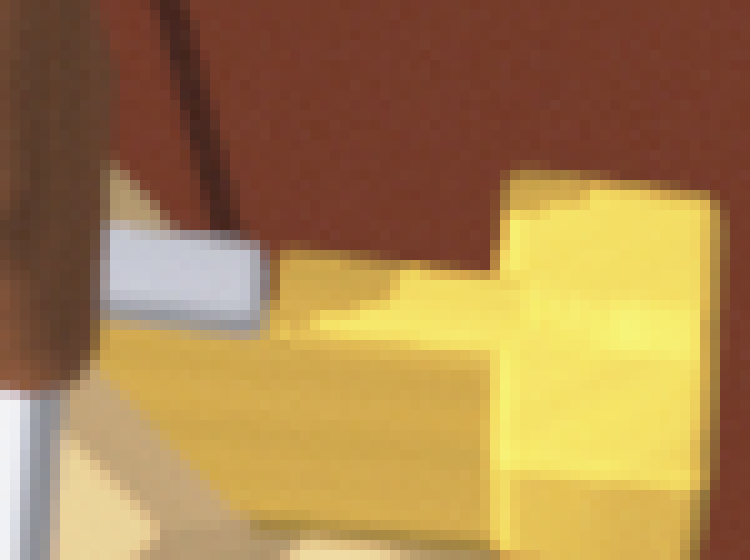

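View pics/s9.png

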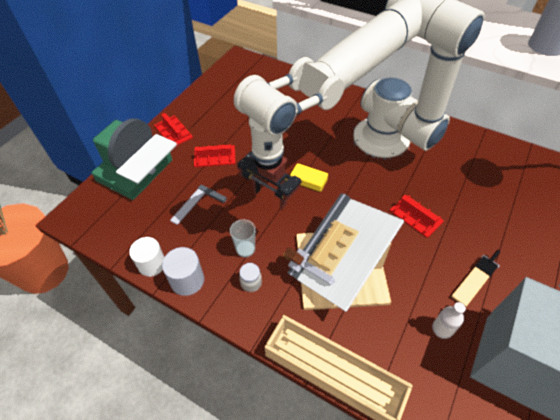

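View pics/w9.png

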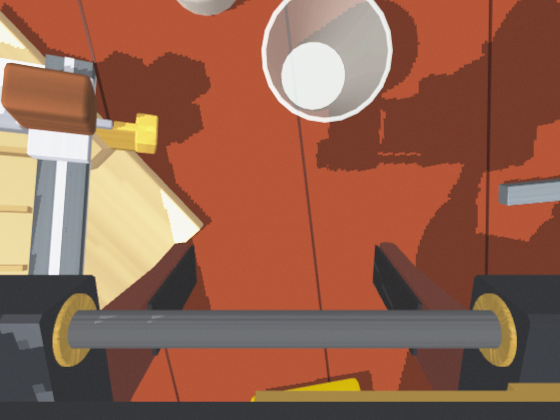

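```bash
python3 -c "
from bench import ctrl
print(ctrl.sign_off())"
```

```text
the job is handed in; nothing more can be done
None
```

I set the stop at the marker and laid the balsa panel in the corner of the plate. I handed the job in at about 25.6 s of the 58 s allowed. The sign-off reports no verdict.

**Stop:** I slid it down by its grip in two moves. A close wrist view then showed it about 3 mm too far, so I moved it back and let go. The last view, taken after the panel was placed, shows pointer and marker tip level, within about 0.5 mm by eye. The brass marker looks unmoved.

**Panel:** I took it by the spar and lowered it onto the plate, letting it tilt in a light grip. Opening the fingers slowly then let it slide into the corner.
- The spar and the fence-side edge are within about 2 px of where a flat, fully seated panel should appear.
- The uphill-side edge is 3–4 px off. I put this down to seeing the skin's side face, but did not confirm it.
- I saw no gap to the stop bar or the fence.

**Other checks:** The wrist force reading was a few newtons at each reading. The bystanders look unmoved in the last pictures, though I did not measure them. The arm was clear of everything at hand-in.

**Disagreement:** Early on, estimates of the marker's position from different cameras differed: -97 to -100 mm along the track assuming the finger's height, -90 mm when triangulated. I set the stop from the direct side-by-side view instead. The jig also leans away from the robot rather than towards it as described, and I worked from the measured pose.

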